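# Refill the detergent tub, clip its lid and reset the wash counter

## Task

Put every detergent tablet lying on the grey mat into the blue tub, set the white lid squarely down on the tub with its clips still up, and then snap its four orange clips fully shut in opposite-corner order: one corner, then the corner diagonally across, then the remaining two. Also turn the wash counter's blue knob back to its zero stop, and leave the bottle, cup and brush where they are.

Things in the scene. Friction and masses are not known exactly. Their poses are not given: they have to be found in the camera images.
- tub: Blue open storage tub, fixed to the worktop, 140 (its x) x 200 (its y) x 60 mm high outside, walls and floor 4 mm thick, all of one height. Origin: centre of its underside, on the worktop; z up.
- lid: White lid, loose, 0.3 to 0.5 kg: plate 144 (its x) x 204 (its y) x 8 mm. Origin: centre of the plate's underside, which sits on the tub's rim when on (60 mm above the tub's origin); z up. A grey ridge, round below, 8 mm deep under the plate, fits inside the tub's walls with 2 mm play all round, either way round. It starts lying right way up on this ridge, clips open.
- lid_handle (a point): Middle of the lid's grey bar handle, 33 mm above the lid's origin, axes as the lid's. The bar runs along the lid's y: 14 (x) x 90 (y) x 14 mm, from 26 to 40 mm above the lid's origin, open below between two end posts (66 mm apart). The plate's top is 8 mm above the lid's origin.
- counter: Grey wash-counter box fixed on the worktop, 110 (its x) x 100 (its y) x 45 mm high, with a white dial on top and a blue knob. Origin: centre of its underside. The red zero mark of the dial lies towards its -x.
- knob (a joint): The counter's blue reset knob, upright axis, range 0 to 2.8 rad: 0 = zero stop (white line on the knob at the red mark); the value grows as it turns clockwise seen from above, so it is reset by turning counter-clockwise. It stays where it is left (friction 0.03 N m).
- knob_grip (a point): On the knob's axis at the height to grip, 82 mm above the worktop. The grip is an upright bar, 42 x 14 mm seen from above, up to 89 mm above the worktop, on a disc 44 mm across whose top is 59 mm above the worktop. The point turns with the knob: x along the bar (white line on the -x half), y across its 14 mm; at joint 0 its axes are those of the counter.
- mat: Grey mat fixed on the worktop, 200 (its x) x 90 (its y) x 4 mm, on which the tablets start. Origin: centre of its underside.
- detergent: Bystander: white detergent bottle, 60 mm across, 140 mm tall, standing. Origin: centre of its underside.
- cup: Bystander: small blue dosing cup, 60 mm across, 55 mm tall, standing. Origin: centre of its underside.
- brush: Bystander: wooden brush, 180 mm long, lying along its own x. Origin: centre of its underside.
- tablet1: Two-layer pressed detergent tablet (white below, green above), rigid, 34 (its x) x 26 (its y) x 18 mm, about 25 g. Origin: centre of its underside, z up. May be absent (None).
- tablet2: Two-layer pressed detergent tablet (white below, green above), rigid, 34 (its x) x 26 (its y) x 18 mm, about 25 g. Origin: centre of its underside, z up. May be absent (None).
- tablet3: Two-layer pressed detergent tablet (white below, green above), rigid, 34 (its x) x 26 (its y) x 18 mm, about 25 g. Origin: centre of its underside, z up. May be absent (None).
- tablet4: Two-layer pressed detergent tablet (white below, green above), rigid, 34 (its x) x 26 (its y) x 18 mm, about 25 g. Origin: centre of its underside, z up. May be absent (None).
- clip1 (a joint): Orange clip, 34 mm wide, hinged at the lid's x -77, y +65 mm, diagonally across from clip3. 0 = open (flap points outward, 25 degrees above level); grows as the flap swings down; 2.0 rad = fully shut (flap hangs straight down). An over-centre spring pushes it away from 0.95 rad: pressed past that it snaps shut by itself, short of that it springs back open.
- clip1_tip (a point): Where to press clip1 down (about 2.5 N): on the outer (upper) face of its flap, 24 mm from its hinge, 12 mm short of the flap's end. The hinge line is parallel to the lid's y, 77 mm from the lid's centre line, 4 mm above the lid's origin. Site +x points along the flap away from the hinge, +y along the hinge, +z out of the outer face.
- clip2 (a joint): Orange clip, 34 mm wide, hinged at the lid's x -77, y -65 mm, diagonally across from clip4. 0 = open (flap points outward, 25 degrees above level); grows as the flap swings down; 2.0 rad = fully shut (flap hangs straight down). An over-centre spring pushes it away from 0.95 rad: pressed past that it snaps shut by itself, short of that it springs back open.
- clip2_tip (a point): Where to press clip2 down (about 2.5 N): on the outer (upper) face of its flap, 24 mm from its hinge, 12 mm short of the flap's end. The hinge line is parallel to the lid's y, 77 mm from the lid's centre line, 4 mm above the lid's origin. Site +x points along the flap away from the hinge, +y along the hinge, +z out of the outer face.
- clip3 (a joint): Orange clip, 34 mm wide, hinged at the lid's x +77, y -65 mm, diagonally across from clip1. 0 = open (flap points outward, 25 degrees above level); grows as the flap swings down; 2.0 rad = fully shut (flap hangs straight down). An over-centre spring pushes it away from 0.95 rad: pressed past that it snaps shut by itself, short of that it springs back open.
- clip3_tip (a point): Where to press clip3 down (about 2.5 N): on the outer (upper) face of its flap, 24 mm from its hinge, 12 mm short of the flap's end. The hinge line is parallel to the lid's y, 77 mm from the lid's centre line, 4 mm above the lid's origin. Site +x points along the flap away from the hinge, +y along the hinge, +z out of the outer face.
- clip4 (a joint): Orange clip, 34 mm wide, hinged at the lid's x +77, y +65 mm, diagonally across from clip2. 0 = open (flap points outward, 25 degrees above level); grows as the flap swings down; 2.0 rad = fully shut (flap hangs straight down). An over-centre spring pushes it away from 0.95 rad: pressed past that it snaps shut by itself, short of that it springs back open.
- clip4_tip (a point): Where to press clip4 down (about 2.5 N): on the outer (upper) face of its flap, 24 mm from its hinge, 12 mm short of the flap's end. The hinge line is parallel to the lid's y, 77 mm from the lid's centre line, 4 mm above the lid's origin. Site +x points along the flap away from the hinge, +y along the hinge, +z out of the outer face.

How it is judged:
By the outcome, as a careful person would: the job done as asked, in the order asked, and still so for the second after the job is handed in, with the robot touching nothing.
Of tablet1, tablet2, tablet3, tablet4 only 2 to 4 are there at a start; the rules pass over those that are not, and their reading is None.
At some moment in a run one of tablet1, tablet2, tablet3, tablet4 may be knocked a few centimetres aside while the robot is not near it.
Once in a run the grip may slacken for a moment while it holds something.
It also fails if it takes over 210 s, if anything falls off the work surface, if the arm or the gripper's body presses on something with over 40 N, if the wrist force passes 120 N, or if a joint passes its speed limit or range.

## Robot

A 7-joint arm with a two-finger parallel gripper is mounted at the origin on the work surface. World frame = base frame: x ahead of the robot, y to its left, z up, the work surface at z = 0. Lengths are in m, angles in degrees, forces in N, time in s.
With the tool pointing down it reaches from about 0.425 to 1.025 m from the base axis. Payload 3.6 kg.
Tool frame: the origin (TCP) lies midway between the tips of the shut fingers; the grasp point (between the pads) lies 19 mm behind it; z points along the fingers, y is the line along which they close (so a half turn about z gives the same grasp; the last joint's range is limited). The gripper opens to 85 mm and grips with 20 to 120 N. Pads are 22 mm wide; open, the fingers measure 114 mm over their backs; the gripper's body (76 mm by 85 mm) begins 54 mm behind the grasp point. The pads swing forward as they close: fully open they stand 13 mm farther back than shut.
Start: joints at [-81.217, 33.873, 2.773, 92.16, -1.908, 54.013, -1.931], TCP at [0.177, 0.703, 0.231] pointing down, gripper open.
Joint ranges: [-153.93, 153.93], [-27.13, 128.08], [-72.61, 78.16], [10.71, 143.7], [-87.88, 267.88], [4.46, 118.87], [-176.78, 176.78]. Speed limits (degrees/s): [147.25, 147.25, 180, 180, 180, 180, 180].

## Interface

Orientations are given as a 3x3 rotation matrix whose columns are the frame's x, y, z axes.
In Python, from rig import readout, viewer, close_job gives the robot as it stands.
- The arm moves only by the tool drive_tool, never from a script. Its argument "targets" is a list of rows, each a list of 7 numbers: the turn, a rotation vector about the tool's x, y, z in rad, then the shift along the tool's x, y, z in cm, then the opening, from 0 (shut) to 1 (fully open). A call has 1 to 10 rows; each row shifts and turns the commanded pose from where the row before left it, along the tool's axes as they then stand; what a row does not reach is not made up. A row lasts 1/10 s, in which the tool goes at most 50 mm and 8.59 degrees, less where a joint would pass 70% of its speed; a pose out of reach is approached as far as the arm can. A call with a gripper value outside its range is refused whole. The fingers move at their own pace and stop on an object; the grip force is fixed at half the most. Time passes only in rows, so rows that do not move let the fingers close. It gives the time, the measured TCP pose, the force, the opening and the grip force at its end, in the units of the state.
- readout.get_state(): the state, without advancing time (a new reading comes with each control period).
- viewer.get_image(name): name is "side" or "top" or "wrist"; returns a dict with "frame" (420x560x3 uint8, blue, green, red), "vfov" (degrees; the focal length in pixels is half the picture's height over the tangent of half this angle, whatever the lens; pixels are square), "cx", "cy" (the principal point, pixels), "rvec" (rotation vector, rad) and "tvec" (3), from world to camera coordinates, as OpenCV has them. Camera axes: x right, y down, z forward; pixel columns grow to the right and rows downward; lengths in m; the calibration is good to about 2 mm. A picture is of the moment at which its call begins. There is no depth.
- close_job(): hands the job in; it is judged then, once.
The state is a dict: "time": time; "joint_pos": joint angles; "qvel": joint speeds; "joint_efforts": joint torques, N m; "ee_pos": TCP position; "tcp_rot": TCP orientation; "contact_force": force on the tool from outside, world axes, zero at the start; "wrist_torque": the same for the moment, N m; "finger_gap": finger opening in m; "gripper_force": force on a finger pad.
Only numpy, scipy, OpenCV 4.12 (cv2) and the standard library are available. Lean on these libraries where they do the work, as an engineer would, in place of code of your own. Each camera call takes 0.05 s, during which the arm holds its last target. There are 200 camera calls.

## Working session

There is one attempt and no reset: what is moved stays moved. The work goes in short steps, Python scripts to look and compute and a tool call to move; the robot and the scene stay as the last step left them, time stands still between calls to the robot, and variables do not carry over. Pictures are saved under pics/ and viewed, at most 14 in all, crops included, and the job is handed in when it is done.

Besides the shell and the picture viewer there is one more tool, called after ">>>" as a command line: name --pt "numbers of a row" for each row, then --argument value for the rest. drive_tool: Moves the arm, as the interface text tells. Its arguments: {"type":"object","properties":{"targets":{"type":"array"}},"required":["targets"]}

```bash
ls; mkdir -p pics
cat > h.py <<'E'
import numpy as np, cv2
from rig import readout, viewer
def cam(n):
    d=viewer.get_image(n); im=d["frame"]; h=im.shape[0]
    f=h/2/np.tan(np.radians(d["vfov"])/2)
    K=np.array([[f,0,d["cx"]],[0,f,d["cy"]],[0,0,1]])
    R=cv2.Rodrigues(np.array(d["rvec"],float))[0]; t=np.array(d["tvec"],float).ravel()
    return im.copy(),(K,R,t)
def ray(c,uv,z):
    K,R,t=c; uv=np.atleast_2d(np.array(uv,float))
    d=(R.T@np.linalg.inv(K)@np.c_[uv,np.ones(len(uv))].T).T; o=-R.T@t
    return (o+d*((z-o[2])/d[:,2])[:,None])[:,:2]
def proj(c,P):
    K,R,t=c; p=(K@(R@np.atleast_2d(P).T+t[:,None])).T; return p[:,:2]/p[:,2:]
E
python3 - <<'E'
from h import *
for n in("top","side","wrist"):
    im,c=cam(n); cv2.imwrite(f"pics/{n}0.png",im); np.savez(f"{n}0.npz",im=im,K=c[0],R=c[1],t=c[2]); print(n,c[0][0,0],-c[1].T@c[2],c[1].round(2).tolist())
s=readout.get_state(); print(s)
E
```

```text
pics
top 453.0891972109358 [ 0.51422113 -0.02582629  1.25589387] [[0.02, -1.0, -0.03], [-1.0, -0.01, -0.06], [0.06, 0.03, -1.0]]
side 383.8779411816424 [ 0.53346062 -0.73354989  0.73627912] [[1.0, -0.06, 0.02], [-0.03, -0.69, -0.72], [0.06, 0.72, -0.69]]
wrist 349.6068334871549 [0.11138628 0.71895469 0.37415368] [[0.24, 0.97, -0.0], [0.94, -0.24, 0.26], [0.26, -0.07, -0.96]]
{'time': 0.15, 'joint_pos': array([-81.21778361,  33.91458308,   2.76649109,  92.21715097,
        -1.90472159,  54.01472067,  -1.92978139]), 'qvel': array([-0.11528224, -0.05772394, -0.02024021, -0.19965837, -0.02082793,
       -0.24200094,  0.01084347]), 'joint_efforts': array([ 2.62898830e-03, -5.49245024e+01,  1.54974014e+00, -1.98452103e+01,
        9.58500663e-03,  5.67272757e-03,  1.24563468e-05]), 'ee_pos': array([0.1769331 , 0.70242714, 0.2304067 ]), 'tcp_rot': array([[-9.69742099e-01,  2.44131460e-01, -3.02151445e-04],
       [ 2.44131613e-01,  9.69740570e-01, -1.72697277e-03],
       [-1.28599868e-04, -1.74848292e-03, -9.99998463e-01]]), 'contact_force': array([ 0.13972318,  1.12421568, -0.00826155]), 'wrist_torque': array([ 0.01720331, -0.02867289, -0.00150945]), 'gripper_force': 0.0, 'finger_gap': 0.08548892030338524}
```

View pics/top0.png

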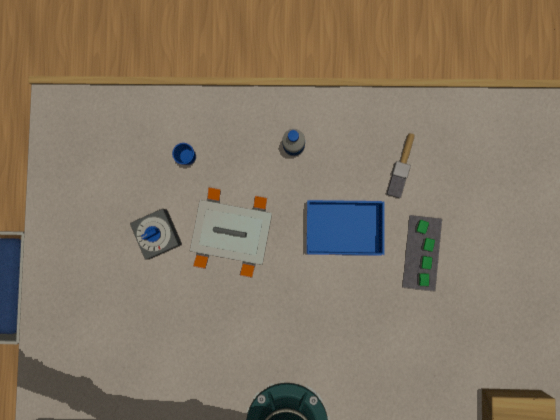

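View pics/side0.png

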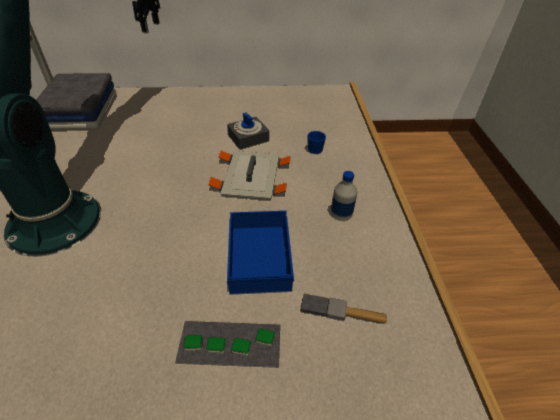

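Top view: four green tablets on the mat at about (425,228–280), tub at (345,228), lid at (230,232) with orange clips, counter at (155,233), bystanders above. The side view agrees. Next I measure them.

```bash
cat >> h.py <<'E'
def blobs(m,amin):
    cs=cv2.findContours(m.astype(np.uint8),cv2.RETR_EXTERNAL,cv2.CHAIN_APPROX_NONE)[0]
    return [k.reshape(-1,2) for k in cs if cv2.contourArea(k)>amin]
def rect(c,k,z):
    w=ray(c,k,z); r=cv2.minAreaRect((w*1000).astype(np.float32))
    b=cv2.boxPoints(r); e=[b[1]-b[0],b[2]-b[1]]; e=max(e,key=np.linalg.norm)
    return np.array(r[0]).round(1), np.sort(r[1]).round(1), round(float(np.degrees(np.arctan2(e[1],e[0]))%180),1)
def hsv(im): return cv2.split(cv2.cvtColor(im,cv2.COLOR_BGR2HSV))
E
python3 - <<'E'
from h import *
d=np.load("top0.npz"); im=d["im"]; c=(d["K"],d["R"],d["t"]); h,s,v=hsv(im)
g=(h>45)&(h<80)&(s>120)&(v>50)
for k in blobs(g,20): print("tab",rect(c,k,.022))
b=(h>100)&(h<130)&(s>130)
for k in blobs(b,60):
    print("blue",k.mean(0).round(),rect(c,k,.06))
    if 120<k.mean(0)[0]<180: print("  knob",rect(c,k,.089))
o=(h>4)&(h<17)&(s>200)&(v>120)
for k in blobs(o,40): print("clip",k.mean(0).round(),rect(c,k,.022))
w=(s<45)&(v>165)
for k in blobs(w,300): print("white",k.mean(0).round(),rect(c,k,.016))
x0,y0,x1,y1=120,190,290,290
a=cv2.resize(im[y0:y1,x0:x1],None,fx=4,fy=4,interpolation=cv2.INTER_CUBIC); cv2.imwrite("pics/crop1.png",a)
dk=np.zeros(im.shape[:2],bool); dk[200:270,120:190]=(v<110)[200:270,120:190]
for k in blobs(dk,300): print("counter",rect(c,k,.045))
for k in blobs((v<110)&(s<60),1000): print("dark",k.mean(0).round(),rect(c,k,.004))
for P in([.5,.1,.01],[.5,.1,.1]): print(proj(c,P))
E
```

```text
tab (array([ 396.5, -359.8]), array([24. , 29.7]), 0.0)
tab (array([ 443.3, -367.8]), array([24. , 32.2]), 179.9)
tab (array([ 491.5, -373.7]), array([25.1, 32. ]), 167.6)
tab (array([ 538.8, -356.3]), array([25.3, 32.6]), 161.8)
blue [  8. 284.] (array([364.4, 744.7]), array([ 51.7, 246.8]), 2.8)
blue [150. 234.] (array([508.1, 368.2]), array([38.8, 43.4]), 69.5)
  knob (array([508.2, 358.7]), array([37.8, 42.4]), 69.5)
blue [345. 227.] (array([ 532.2, -144.8]), array([139.3, 199.8]), 90.8)
blue [184. 154.] (array([724.6, 288.4]), array([54., 57.]), 90.7)
blue [293. 135.] (array([775. ,  -2.9]), array([26.5, 26.7]), 45.4)
clip [247. 270.] (array([413.5, 115.5]), array([29. , 30.7]), 78.7)
clip [200. 261.] (array([435.2, 243.5]), array([29.5, 31.2]), 77.2)
clip [260. 202.] (array([597.8,  84.4]), array([28.7, 30.2]), 83.0)
clip [214. 194.] (array([619.9, 212.3]), array([28.7, 30.4]), 80.1)
counter (array([507.7, 362. ]), array([110.1, 114.3]), 25.0)
dark [161. 400.] (array([ 52. , 323.7]), array([181.6, 863.6]), 84.6)
dark [422. 253.] (array([ 467.3, -359.6]), array([ 91.3, 199.9]), 174.5)
dark [156. 234.] (array([507.4, 375.1]), array([113.9, 118.2]), 25.0)
[[253.83757741 237.96052323]]
[[250.27713878 238.30506671]]
```

View pics/crop1.png

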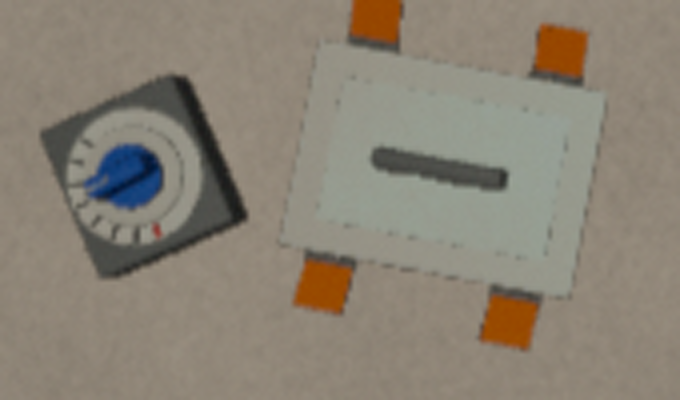

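The crop shows the knob's white line pointing left at about (85,190) and the red mark at (157,230), so it needs roughly 100° counter-clockwise. Doing the knob first: turn the wrist, then go above it.

>>> drive_tool --pt "0 0 0.147 0 0 0 1" --pt "0 0 0.147 0 0 0 1" --pt "0 0 0.147 0 0 0 1" --pt "0 0 0.147 0 0 0 1" --pt "0 0 0.147 0 0 0 1" --pt "0 0 0.147 0 0 0 1" --pt "0 0 0.147 0 0 0 1"

```text
time: 0.85
ee_pos: [0.1769, 0.7027, 0.2308]
tcp_rot: [[-0.285, 0.959, -0.0], [0.959, 0.285, -0.001], [-0.001, -0.001, -1.0]]
contact_force: [-1.0, 0.9, -0.1]
finger_gap: 0.0853
gripper_force: 0.0
```

>>> drive_tool --pt "0 0 0 -3 1.5 0 1" --pt "0 0 0 -3 1.5 0 1" --pt "0 0 0 -3 1.5 0 1" --pt "0 0 0 -3 1.5 0 1" --pt "0 0 0 -3 1.5 0 1" --pt "0 0 0 -3 1.5 0 1" --pt "0 0 0 -3 1.5 0 1" --pt "0 0 0 -3 1.5 0 1" --pt "0 0 0 -3 1.5 0 1" --pt "0 0 0 -3 1.5 0 1"

```text
time: 1.85
ee_pos: [0.4085, 0.4585, 0.2311]
tcp_rot: [[-0.291, 0.957, -0.0], [0.957, 0.291, -0.0], [-0.0, -0.0, -1.0]]
contact_force: [0.5, -0.5, 0.2]
finger_gap: 0.0857
gripper_force: 0.0
```

>>> drive_tool --pt "0 0 0 -3 1.5 0 1" --pt "0 0 0 -3 1.5 0 1" --pt "0 0 0 -3 1.5 0 1" --pt "0 0 0 -3 2 0 1" --pt "0 0 0 0 0 0 1" --pt "0 0 0 0 0 0 1"

```text
time: 2.45
ee_pos: [0.5055, 0.3626, 0.2311]
tcp_rot: [[-0.288, 0.958, -0.0], [0.958, 0.288, -0.0], [-0.0, -0.0, -1.0]]
contact_force: [-1.1, 0.2, -0.5]
finger_gap: 0.0851
gripper_force: 0.0
```

```bash
cat >> h.py <<'E'
def go(p,psi):
    "print turn (rad, tool z) and shift (cm, tool axes after the turn) to bring TCP to p (m) with finger line at psi (deg)"
    s=readout.get_state(); e=s["ee_pos"]; R=s["tcp_rot"]; p0=np.degrees(np.arctan2(R[1,1],R[0,1]))
    a=np.radians(psi); y=np.array([np.cos(a),np.sin(a),0]); x=np.array([-y[1],y[0],0]); d=np.array(p)-e
    tilt=np.degrees(np.arccos(-R[2,2]))
    print("t%.2f psi %.1f tilt %.2f q7 %.0f at"%(s["time"],p0,tilt,s["joint_pos"][6]),e.round(4),"gap %.4f"%s["finger_gap"],"F",np.array(s["contact_force"]).round(1))
    print("  turn %.3f rad, shift cm x %.2f y %.2f z %.2f"%(np.radians((p0-psi+180)%360-180),d@x*100,d@y*100,-d[2]*100))
E
python3 - <<'E'
from h import *
go([.508,.360,.10],17)
im,c=cam("wrist"); cv2.imwrite("pics/w1.png",im)
h,s,v=hsv(im); b=(h>100)&(h<130)&(s>130)
for k in blobs(b,100): print(k.mean(0),rect(c,k,.089))
print(proj(c,[.508,.36,.089]))
E
```

```text
t2.45 psi 16.7 tilt 0.03 q7 -11 at [0.5055 0.3626 0.2311] gap 0.0851 F [-1.1  0.2 -0.5]
  turn -0.004 rad, shift cm x -0.32 y 0.16 z 13.11
[460.43478261 293.42236025] (array([691.7, 321.5]), array([26.2, 77.7]), 163.2)
[281.64539007 185.97163121] (array([507.1, 371.7]), array([38. , 42.5]), 152.7)
[[279.83080377 198.4862391 ]]
```

View pics/w1.png

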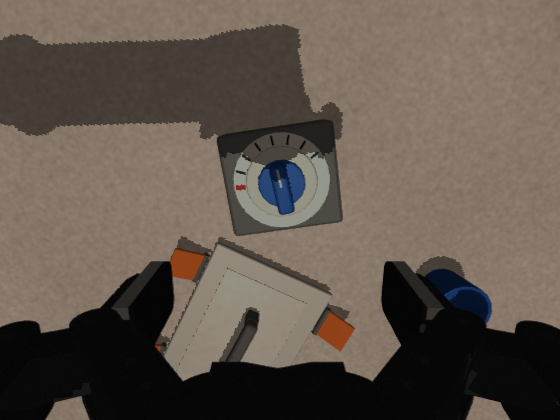

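Wrist view: the knob's disc is centred at about (281,183), its bar runs from (277,165) to (288,213) with the white line at the upper end, and the red mark is at (240,188).

Run:
```python
from h import *
im,c=cam("wrist")
print(ray(c,[[281,183]],.059),ray(c,[[277,166],[288,213],[282,189]],.089))
a=ray(c,[[277,166],[288,213]],.089); d=a[0]-a[1]; print(np.degrees(np.arctan2(d[1],d[0])))
print(ray(c,[[218,137],[332,122],[342,220],[235,235]],.045)*1000, (ray(c,[[218,137],[332,122],[342,220],[235,235]],.045)).mean(0))
r=ray(c,[[240,188]],.047)[0]-.0*a[0]; print(r)
g=im[150:225,250:315]; cv2.imwrite("pics/w1c.png",cv2.resize(g,None,fx=6,fy=6,interpolation=cv2.INTER_CUBIC))
```

```text
[[0.50582355 0.36884488]] [[0.49647698 0.38707825]
 [0.51709423 0.35135055]
 [0.50607367 0.3698245 ]]
119.98779535453076
[[438.17349593 390.74118724]
 [534.86009412 434.19526734]
 [575.33112915 348.17726808]
 [478.26484701 302.32855559]] [0.50665739 0.36886057]
[0.47049469 0.35054468]
```

View pics/w1c.png

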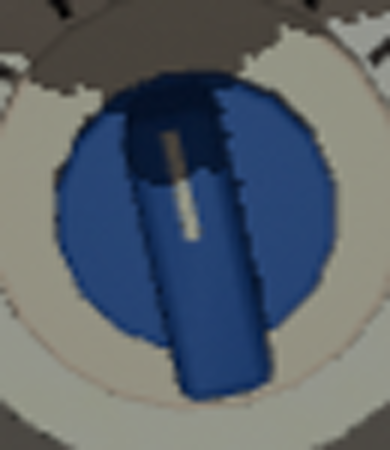

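>>> drive_tool --pt "0 0 -0.112 0 0 0 1" --pt "0 0 -0.112 0 0 0 1" --pt "0 0 0 0 0 0 1"

```text
time: 2.85
ee_pos: [0.5035, 0.3653, 0.2312]
tcp_rot: [[-0.499, 0.867, -0.001], [0.867, 0.499, 0.001], [0.001, -0.001, -1.0]]
contact_force: [0.5, -1.7, -0.1]
finger_gap: 0.085
gripper_force: 0.0
```

```bash
python3 -c "
from h import *
go([.506,.3687,.064],29.5)"
```

```text
t2.85 psi 29.9 tilt 0.07 q7 -0 at [0.5035 0.3653 0.2312] gap 0.0850 F [ 0.5 -1.7 -0.1]
  turn 0.007 rad, shift cm x 0.17 y 0.39 z 16.72
```

>>> drive_tool --pt "0 0 0 0.17 0.39 0 1" --pt "0 0 0 0 0 2 1" --pt "0 0 0 0 0 2 1" --pt "0 0 0 0 0 2 1" --pt "0 0 0 0 0 2 1" --pt "0 0 0 0 0 2 1" --pt "0 0 0 0 0 2 1" --pt "0 0 0 0 0 2 1" --pt "0 0 0 0 0 1.7 1" --pt "0 0 0 0 0 1 1"

```text
time: 3.85
ee_pos: [0.5066, 0.3676, 0.0627]
tcp_rot: [[-0.496, 0.868, -0.001], [0.868, 0.496, -0.001], [-0.0, -0.002, -1.0]]
contact_force: [0.0, -0.8, 0.3]
finger_gap: 0.0851
gripper_force: 0.0
```

>>> drive_tool --pt "0 0 0 0 0 0 0.5" --pt "0 0 0 0 0 0 0.2" --pt "0 0 0 0 0 0 0" --pt "0 0 0 0 0 0 0" --pt "0 0 0 0 0 0 0" --pt "0 0 0 0 0 0 0" --pt "0 0 0 0 0 0 0"

```text
time: 4.55
ee_pos: [0.5079, 0.3674, 0.0652]
tcp_rot: [[-0.496, 0.868, 0.001], [0.868, 0.496, 0.001], [0.0, 0.001, -1.0]]
contact_force: [-0.8, -0.6, 5.4]
finger_gap: 0.0123
gripper_force: 59.1
```

>>> drive_tool --pt "0 0 -0.1 0 0 0 0" --pt "0 0 -0.1 0 0 0 0" --pt "0 0 -0.1 0 0 0 0" --pt "0 0 -0.1 0 0 0 0" --pt "0 0 -0.1 0 0 0 0" --pt "0 0 -0.1 0 0 0 0" --pt "0 0 -0.1 0 0 0 0"

```text
time: 5.25
ee_pos: [0.5075, 0.367, 0.0652]
tcp_rot: [[-0.94, 0.341, -0.0], [0.341, 0.94, 0.0], [0.0, 0.0, -1.0]]
contact_force: [-1.5, -0.6, 6.6]
finger_gap: 0.0128
gripper_force: 59.4
```

>>> drive_tool --pt "0 0 -0.1 0 0 0 0" --pt "0 0 -0.1 0 0 0 0" --pt "0 0 -0.1 0 0 0 0" --pt "0 0 -0.1 0 0 0 0" --pt "0 0 -0.1 0 0 0 0" --pt "0 0 -0.1 0 0 0 0" --pt "0 0 -0.1 0 0 0 0"

```text
time: 5.95
ee_pos: [0.5075, 0.3665, 0.0652]
tcp_rot: [[-0.939, -0.344, -0.0], [-0.344, 0.939, -0.001], [0.0, -0.001, -1.0]]
contact_force: [-0.7, -2.3, 7.0]
finger_gap: 0.013
gripper_force: 59.5
```

```bash
python3 -c "
from h import *
go([.506,.3687,.064],114.8); print(readout.get_state()['wrist_torque'])"
```

```text
t5.95 psi 110.1 tilt 0.06 q7 59 at [0.5075 0.3665 0.0652] gap 0.0130 F [-0.7 -2.3  7. ]
  turn -0.081 rad, shift cm x 0.04 y 0.26 z 0.12
[-0.31490319  0.38643378 -0.06966624]
```

>>> drive_tool --pt "0 0 -0.05 0 0 0 0" --pt "0 0 -0.04 0 0 0 0" --pt "0 0 -0.03 0 0 0 0" --pt "0 0 0 0 0 0 0"

```text
time: 6.35
ee_pos: [0.5075, 0.3664, 0.0652]
tcp_rot: [[-0.895, -0.445, -0.001], [-0.445, 0.895, -0.0], [0.001, 0.0, -1.0]]
contact_force: [-2.4, -2.8, 7.1]
finger_gap: 0.0131
gripper_force: 61.6
```

```bash
python3 -c "
from h import *
go([.506,.3687,.064],114.8); print(readout.get_state()['wrist_torque'])"
```

```text
t6.35 psi 116.4 tilt 0.06 q7 63 at [0.5075 0.3664 0.0652] gap 0.0131 F [-2.4 -2.8  7.1]
  turn 0.029 rad, shift cm x 0.04 y 0.27 z 0.12
[-0.33544138  0.42382151 -0.99877464]
```

>>> drive_tool --pt "0 0 0 0 0 0 0.6" --pt "0 0 0 0 0 0 1" --pt "0 0 0 0 0 0 1" --pt "0 0 0 0 0 0 1" --pt "0 0 0 0 0 0 1" --pt "0 0 0 0 0 -1 1" --pt "0 0 0 0 0 -3 1" --pt "0 0 0 0 0 -4 1" --pt "0 0 0 0 0 -4 1" --pt "0 0 0 0 0 -4 1"

```text
time: 7.35
ee_pos: [0.5073, 0.367, 0.2266]
tcp_rot: [[-0.892, -0.452, 0.0], [-0.452, 0.892, 0.0], [-0.0, 0.0, -1.0]]
contact_force: [0.5, 0.1, -0.5]
finger_gap: 0.0851
gripper_force: 0.0
```

>>> drive_tool --pt "0 0 0.115 0 0 0 1" --pt "0 0 0.115 0 0 0 1" --pt "0 0 0.115 0 0 0 1" --pt "0 0 0.115 0 0 0 1" --pt "0 0 0 0 0 0 1"

```text
time: 7.85
ee_pos: [0.5073, 0.3672, 0.2251]
tcp_rot: [[-1.0, -0.009, 0.001], [-0.009, 1.0, 0.0], [-0.001, 0.0, -1.0]]
contact_force: [-0.9, 0.1, -0.3]
finger_gap: 0.0854
gripper_force: 0.0
```

Run:
```python
from h import *
im,c=cam("wrist"); cv2.imwrite("pics/w2.png",im)
p=proj(c,[.506,.3687,.07])[0].astype(int); print(p)
x,y=np.clip(p-60,0,None); g=im[y:y+120,x:x+120]; cv2.imwrite("pics/w2c.png",cv2.resize(g,None,fx=4,fy=4))
go([.467,-.36,.23],90)
```

```text
[278 189]
t7.90 psi 90.6 tilt 0.04 q7 46 at [0.5073 0.3672 0.2249] gap 0.0855 F [ 0.7 -1.1 -0.2]
  turn 0.011 rad, shift cm x 4.03 y -72.72 z -0.51
```

View pics/w2c.png

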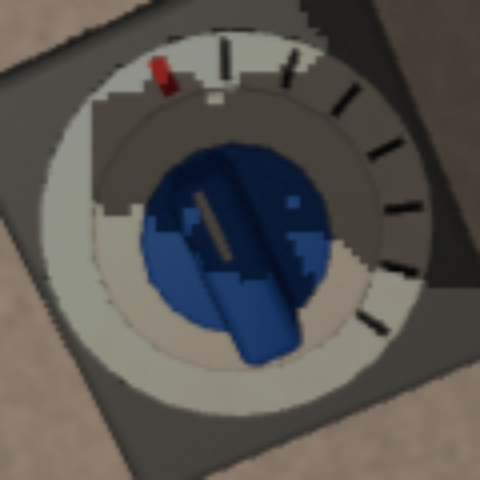

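The white line now points at the red mark, so the knob is at zero. On to the tablets.

>>> drive_tool --pt "0 0 0 0 -4 0 1" --pt "0 0 0 0 -4 0 1" --pt "0 0 0 0 -4 0 1" --pt "0 0 0 0 -4 0 1" --pt "0 0 0 0 -4 0 1" --pt "0 0 0 0 -4 0 1" --pt "0 0 0 0 -4 0 1" --pt "0 0 0 0 -4 0 1" --pt "0 0 0 0 -4 0 1" --pt "0 0 0 0 -4 0 1"

```text
time: 8.9
ee_pos: [0.5107, -0.0345, 0.2247]
tcp_rot: [[-1.0, -0.011, 0.001], [-0.011, 1.0, 0.0], [-0.001, 0.0, -1.0]]
contact_force: [1.1, -0.1, 0.0]
finger_gap: 0.0856
gripper_force: 0.0
```

>>> drive_tool --pt "0 0 0 0 -4 0 1" --pt "0 0 0 0 -4 0 1" --pt "0 0 0 0 -4 0 1" --pt "0 0 0 0 -4 0 1" --pt "0 0 0 0 -4 0 1" --pt "0 0 0 2 -4 0 1" --pt "0 0 0 2 -4 0 1" --pt "0 0 0 0 -4 0 1" --pt "0 0 0 0 -1 0 1" --pt "0 0 0 0 0 0 1"

```text
time: 9.9
ee_pos: [0.473, -0.3656, 0.2245]
tcp_rot: [[-1.0, -0.006, 0.0], [-0.006, 1.0, -0.001], [-0.0, -0.001, -1.0]]
contact_force: [0.6, 0.6, 0.5]
finger_gap: 0.0854
gripper_force: 0.0
```

```bash
cat >> h.py <<'E'
def tabs(z=.022):
    im,c=cam("wrist"); h,s,v=hsv(im); g=(h>45)&(h<80)&(s>120)&(v>25); out=[]
    for k in blobs(cv2.morphologyEx(g.astype(np.uint8),cv2.MORPH_OPEN,np.ones((3,3))),150):
        e=(k.min()>1) and k[:,0].max()<558 and k[:,1].max()<418
        r=rect(c,k,z); print("tab px",k.mean(0).round(),*r,"" if e else "EDGE"); out.append(r)
    return im,c,out
E
python3 - <<'E'
from h import *
im,c,o=tabs(); cv2.imwrite("pics/w3.png",im)
go([.467,-.36,.23],90)
E
```

```text
tab px [283. 242.] [ 538.2 -359.5] [25.4 33.9] 162.4 
tab px [267. 198.] [ 490.6 -376.4] [25.3 33.7] 166.9 
tab px [272. 150.] [ 442.2 -370.5] [25.2 33.6] 173.5 
tab px [280. 102.] [ 397.  -362.9] [25.5 32.8] 179.9 
t9.95 psi 90.5 tilt 0.05 q7 123 at [ 0.4735 -0.3631  0.2243] gap 0.0854 F [-0.1  0.4 -0.3]
  turn 0.009 rad, shift cm x 0.65 y 0.31 z -0.57
```

View pics/w3.png

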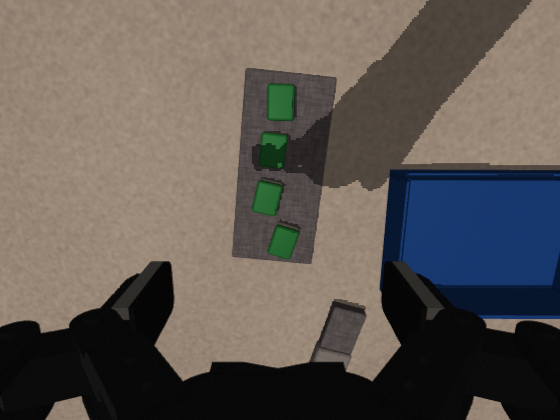

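All four tablets are clear in the wrist view, at (283,242), (267,198), (272,150) and (280,102). The brush is at (340,330) and the tub to the right. First I pick the one nearest the brush.

>>> drive_tool --pt "0 0 0.105 0 0 0 0.7" --pt "0 0 0.105 0 0 0 0.7" --pt "0 0 0.105 0 0 0 0.7" --pt "0 0 0 -3 1.1 0 0.7" --pt "0 0 0 -3.1 1.2 0 0.7" --pt "0 0 0 0 0 4 0.7" --pt "0 0 0 0 0 4 0.7" --pt "0 0 0 0 0 4 0.7" --pt "0 0 0 0 0 2 0.7" --pt "0 0 0 0 0 0 0.7"

```text
time: 10.95
ee_pos: [0.5372, -0.3548, 0.0809]
tcp_rot: [[-0.955, 0.297, -0.006], [0.297, 0.955, 0.006], [0.008, 0.004, -1.0]]
contact_force: [0.3, 0.6, -0.3]
finger_gap: 0.0596
gripper_force: 0.0
```

```bash
python3 -c "
from h import *
go([.5382,-.3595,.006],72.4);tabs()"
```

```text
t10.95 psi 72.7 tilt 0.48 q7 104 at [ 0.5372 -0.3548  0.0809] gap 0.0596 F [ 0.3  0.6 -0.3]
  turn 0.005 rad, shift cm x -0.24 y -0.42 z 7.49
tab px [271. 230.] [ 538.1 -359.3] [25.2 33.5] 162.6 
tab px [218. 164.] [ 490.9 -376. ] [25.5 33.5] 167.0 
tab px [199.  77.] [ 442.6 -370.1] [25.5 33.5] 173.4 
tab px [186.   9.] [ 410.6 -364.3] [11.8 26.9] 72.7 EDGE
```

>>> drive_tool --pt "0 0 0 -0.2 -0.4 1.5 0.7" --pt "0 0 0 0 0 2 0.7" --pt "0 0 0 0 0 2 0.7" --pt "0 0 0 0 0 1.3 0.7" --pt "0 0 0 0 0 0.7 0.7" --pt "0 0 0 0 0 0 0.7"

```text
time: 11.6
ee_pos: [0.5393, -0.3639, 0.0089]
tcp_rot: [[-0.953, 0.302, -0.0], [0.302, 0.953, 0.0], [0.0, 0.0, -1.0]]
contact_force: [-0.2, -0.5, -0.1]
finger_gap: 0.0591
gripper_force: 0.0
```

>>> drive_tool --pt "0 0 0 0 0 0 0.1" --pt "0 0 0 0 0 0 0.1" --pt "0 0 0 0 0 0 0.1" --pt "0 0 0 0 0 0 0.1" --pt "0 0 0 0 0 0 0.1"

```text
time: 12.1
ee_pos: [0.5401, -0.3646, 0.0106]
tcp_rot: [[-0.953, 0.302, 0.002], [0.302, 0.953, -0.001], [-0.002, -0.0, -1.0]]
contact_force: [-0.5, 1.3, 5.5]
finger_gap: 0.024
gripper_force: 60.8
```

>>> drive_tool --pt "0 0 0 0 0 -2 0.1" --pt "0 0 0 0 0 -4 0.1" --pt "0 0 0 0 0 -4 0.1" --pt "0 0 -0.102 0 0 0 0.1" --pt "0 0 -0.102 0 0 0 0.1" --pt "0 0 -0.102 0 0 0 0.1" --pt "0 0 0 -1 4 0 0.1" --pt "0 0 0 -1.5 4 0 0.1" --pt "0 0 0 0 4 0 0.1" --pt "0 0 0 0 4 0 0.1"

```text
time: 13.1
ee_pos: [0.5648, -0.2025, 0.1093]
tcp_rot: [[-1.0, 0.001, 0.001], [0.001, 1.0, 0.0], [-0.001, 0.0, -1.0]]
contact_force: [0.1, 0.6, -0.7]
finger_gap: 0.0243
gripper_force: 60.2
```

>>> drive_tool --pt "0 0 0 0 1.5 0 0.1" --pt "0 0 0 0 0 0 0.1" --pt "0 0 0 0 0 0 0.1"

```text
time: 13.4
ee_pos: [0.5644, -0.1907, 0.1094]
tcp_rot: [[-1.0, 0.002, 0.0], [0.002, 1.0, -0.001], [-0.0, -0.001, -1.0]]
contact_force: [-0.5, -0.2, -1.1]
finger_gap: 0.0243
gripper_force: 60.2
```

```bash
python3 -c "
from h import *
go([.565,-.19,.013],90)"
```

```text
t13.40 psi 89.9 tilt 0.09 q7 103 at [ 0.5644 -0.1907  0.1094] gap 0.0243 F [-0.5 -0.2 -1.1]
  turn -0.002 rad, shift cm x -0.06 y 0.07 z 9.64
```

>>> drive_tool --pt "0 0 0 0 0 3 0.1" --pt "0 0 0 0 0 3 0.1" --pt "0 0 0 0 0 2.4 0.1" --pt "0 0 0 0 0 1.2 0.1" --pt "0 0 0 0 0 0 0.1" --pt "0 0 0 0 0 0 0.5" --pt "0 0 0 0 0 0 0.5" --pt "0 0 0 0 0 0 0.5" --pt "0 0 0 0 0 -4 0.5" --pt "0 0 0 0 0 -4 0.5"

```text
time: 14.4
ee_pos: [0.5635, -0.1887, 0.0936]
tcp_rot: [[-1.0, 0.0, -0.003], [0.0, 1.0, 0.001], [0.003, 0.001, -1.0]]
contact_force: [0.9, 0.1, 0.4]
finger_gap: 0.0429
gripper_force: 0.0
```

>>> drive_tool --pt "0 0 0 0 0 -3 0.7" --pt "0 0 0 1.5 -3.7 0 0.7" --pt "0 0 0 1.5 -3.7 0 0.7" --pt "0 0 0 1.5 -3.7 0 0.7" --pt "0 0 0 1.5 -3.7 0 0.7" --pt "0 0 0 1.4 -3.8 0 0.7" --pt "0 0 0.114 0 0 0 0.7" --pt "0 0 0.114 0 0 0 0.7" --pt "0 0 0 0 0 0 0.7" --pt "0 0 0 0 0 0 0.7"

```text
time: 15.4
ee_pos: [0.4905, -0.3747, 0.1237]
tcp_rot: [[-0.975, 0.224, 0.0], [0.224, 0.975, -0.0], [-0.0, -0.0, -1.0]]
contact_force: [0.0, -0.2, 0.2]
finger_gap: 0.0596
gripper_force: 0.0
```

```bash
python3 -c "
from h import *
o=tabs()[2];go([.491,-.376,.008],77)"
```

```text
tab px [534. 243.] [ 560.8 -192.9] [27.8 34.8] 179.8 
tab px [275. 208.] [ 490.7 -376.4] [25.1 33.3] 167.0 
tab px [267. 140.] [ 442.1 -370.5] [25.4 33.5] 172.9 
tab px [262.  69.] [ 396.9 -363.1] [25.4 33.5] 178.8 
t15.45 psi 77.1 tilt 0.03 q7 111 at [ 0.4906 -0.3745  0.1237] gap 0.0597 F [ 0.4 -0.3  0.1]
  turn 0.001 rad, shift cm x -0.07 y -0.13 z 11.57
```

Tablet 1 is in the tub. Picking the second.

>>> drive_tool --pt "0 0 0 -0.1 -0.1 3 0.7" --pt "0 0 0 0 0 3 0.7" --pt "0 0 0 0 0 3 0.7" --pt "0 0 0 0 0 1.7 0.7" --pt "0 0 0 0 0 0.8 0.7" --pt "0 0 0 0 0 0 0.1" --pt "0 0 0 0 0 0 0.1" --pt "0 0 0 0 0 0 0.1" --pt "0 0 0 0 0 0 0.1" --pt "0 0 0 0 0 0 0.1"

```text
time: 16.45
ee_pos: [0.492, -0.3769, 0.0097]
tcp_rot: [[-0.974, 0.227, 0.002], [0.227, 0.974, -0.001], [-0.002, -0.001, -1.0]]
contact_force: [-0.1, 0.3, 7.3]
finger_gap: 0.0248
gripper_force: 61.1
```

>>> drive_tool --pt "0 0 0 0 0 -2 0.1" --pt "0 0 0 0 0 -4 0.1" --pt "0 0 0 0 0 -4 0.1" --pt "0 0 -0.114 0 0 0 0.1" --pt "0 0 -0.114 0 0 0 0.1" --pt "0 0 0 -1.5 3.7 0 0.1" --pt "0 0 0 -1.5 3.7 0 0.1" --pt "0 0 0 -1.5 3.7 0 0.1" --pt "0 0 0 -1.5 3.7 0 0.1" --pt "0 0 0 -1.4 3.8 0 0.1"

```text
time: 17.45
ee_pos: [0.5657, -0.189, 0.1086]
tcp_rot: [[-1.0, 0.001, 0.001], [0.001, 1.0, -0.0], [-0.001, -0.0, -1.0]]
contact_force: [0.6, 0.5, 0.6]
finger_gap: 0.0241
gripper_force: 60.3
```

>>> drive_tool --pt "0 0 0 0 3 0 0.1" --pt "0 0 0 0 3 0 0.1" --pt "0 0 0 0 2.8 0 0.1" --pt "0 0 0 0 0 0 0.1" --pt "0 0 0 0 0 0 0.1"

```text
time: 17.95
ee_pos: [0.5653, -0.1018, 0.1085]
tcp_rot: [[-1.0, -0.001, 0.0], [-0.001, 1.0, -0.0], [-0.0, -0.0, -1.0]]
contact_force: [-0.3, -0.2, -1.1]
finger_gap: 0.0243
gripper_force: 60.3
```

```bash
python3 -c "
from h import *
go([.565,-.1,.013],90);tabs()"
```

```text
t17.95 psi 90.1 tilt 0.02 q7 95 at [ 0.5653 -0.1018  0.1085] gap 0.0243 F [-0.3 -0.2 -1.1]
  turn 0.001 rad, shift cm x 0.03 y 0.18 z 9.55
tab px [277. 275.] [ 612.4 -101.5] [44.6 60.1] 0.0 
tab px [148. 207.] [ 561.3 -190.2] [25.8 33.4] 179.8
```

>>> drive_tool --pt "0 0 0 0 0 3 0.1" --pt "0 0 0 0 0 3 0.1" --pt "0 0 0 0 0 2.4 0.1" --pt "0 0 0 0 0 1.1 0.1" --pt "0 0 0 0 0 0 0.1" --pt "0 0 0 0 0 0 0.5" --pt "0 0 0 0 0 0 0.5" --pt "0 0 0 0 0 0 0.5" --pt "0 0 0 0 0 -4 0.5" --pt "0 0 0 0 0 -4 0.5"

```text
time: 19.0
ee_pos: [0.5645, -0.1022, 0.0939]
tcp_rot: [[-1.0, 0.001, -0.002], [0.001, 1.0, 0.0], [0.002, 0.0, -1.0]]
contact_force: [0.5, -0.1, 0.2]
finger_gap: 0.0428
gripper_force: 0.0
```

>>> drive_tool --pt "0 0 0 0 0 -3 0.7" --pt "0 0 0 1.8 -3.8 0 0.7" --pt "0 0 0 1.8 -3.8 0 0.7" --pt "0 0 0 1.8 -3.8 0 0.7" --pt "0 0 0 1.8 -3.8 0 0.7" --pt "0 0 0 1.8 -3.9 0 0.7" --pt "0 0 0 1.8 -3.9 0 0.7" --pt "0 0 0 1.5 -3.8 0 0.7" --pt "0 0 0.122 0 0 0 0.7" --pt "0 0 0 0 0 0 0.7"

```text
time: 20.0
ee_pos: [0.4411, -0.3722, 0.1241]
tcp_rot: [[-0.992, 0.126, 0.001], [0.126, 0.992, -0.001], [-0.001, -0.001, -1.0]]
contact_force: [-0.4, 0.4, 0.6]
finger_gap: 0.0597
gripper_force: 0.0
```

>>> drive_tool --pt "0 0 0 0 0 0 0.7"

```text
time: 20.1
ee_pos: [0.4427, -0.3693, 0.1238]
tcp_rot: [[-0.993, 0.119, 0.001], [0.119, 0.993, 0.0], [-0.001, 0.0, -1.0]]
contact_force: [-0.4, 0.8, -0.5]
finger_gap: 0.0598
gripper_force: 0.0
```

```bash
python3 -c "
from h import *
o=tabs()[2];go([.442,-.3705,.008],83)"
```

```text
tab px [517. 316.] [ 558.9 -192.6] [27.4 33. ] 180.0 
tab px [275. 206.] [ 441.6 -370.6] [25.  33.2] 173.1 
tab px [278. 142.] [ 396.5 -363.1] [25.4 33.4] 178.7 
t20.15 psi 83.2 tilt 0.05 q7 118 at [ 0.443  -0.3688  0.1237] gap 0.0600 F [ 0.2  0.4 -0.2]
  turn 0.004 rad, shift cm x 0.07 y -0.18 z 11.57
```

>>> drive_tool --pt "0 0 0 0.1 -0.1 3 0.7" --pt "0 0 0 0 0 3 0.7" --pt "0 0 0 0 0 3 0.7" --pt "0 0 0 0 0 1.7 0.7" --pt "0 0 0 0 0 0.8 0.7" --pt "0 0 0 0 0 0 0.1" --pt "0 0 0 0 0 0 0.1" --pt "0 0 0 0 0 0 0.1" --pt "0 0 0 0 0 0 0.1" --pt "0 0 0 0 0 0 0.1"

```text
time: 21.15
ee_pos: [0.4418, -0.3715, 0.0095]
tcp_rot: [[-0.992, 0.122, 0.002], [0.122, 0.992, -0.001], [-0.002, -0.001, -1.0]]
contact_force: [-0.6, 0.8, 6.2]
finger_gap: 0.0239
gripper_force: 60.6
```

>>> drive_tool --pt "0 0 0 0 0 -2 0.1" --pt "0 0 0 0 0 -4 0.1" --pt "0 0 0 0 0 -4 0.1" --pt "0 0 -0.122 0 0 0 0.1" --pt "0 0 0 -1.2 3.6 0 0.1" --pt "0 0 0 -1.2 3.6 0 0.1" --pt "0 0 0 -1.2 3.6 0 0.1" --pt "0 0 0 -1.2 3.6 0 0.1" --pt "0 0 0 -1 3.6 0 0.1" --pt "0 0 0 0 0 0 0.1"

```text
time: 22.15
ee_pos: [0.5011, -0.1843, 0.1085]
tcp_rot: [[-1.0, -0.009, 0.001], [-0.009, 1.0, 0.004], [-0.001, 0.004, -1.0]]
contact_force: [-0.0, 0.8, -0.8]
finger_gap: 0.0241
gripper_force: 59.8
```

>>> drive_tool --pt "0 0 0 0 0 0 0.1"

```text
time: 22.25
ee_pos: [0.4994, -0.19, 0.1085]
tcp_rot: [[-1.0, -0.002, 0.0], [-0.002, 1.0, 0.0], [-0.0, 0.0, -1.0]]
contact_force: [-0.9, 0.2, -0.2]
finger_gap: 0.0239
gripper_force: 59.8
```

```bash
python3 -c "
from h import *
go([.5,-.19,.013],90);tabs()"
```

```text
t22.25 psi 90.1 tilt 0.02 q7 105 at [ 0.4994 -0.19    0.1085] gap 0.0239 F [-0.9  0.2 -0.2]
  turn 0.002 rad, shift cm x -0.06 y 0.00 z 9.55
tab px [392. 289.] [ 558.4 -104.4] [24.4 26. ] 90.1 
tab px [277. 278.] [ 548.9 -189.8] [44.7 60.7] 179.7 
tab px [ 9. 53.] [ 397.9 -351.8] [13.9 34. ] 168.2 EDGE
```

>>> drive_tool --pt "0 0 0 0 0 3 0.1" --pt "0 0 0 0 0 3 0.1" --pt "0 0 0 0 0 2.4 0.1" --pt "0 0 0 0 0 1.1 0.1" --pt "0 0 0 0 0 0 0.1" --pt "0 0 0 0 0 0 0.5" --pt "0 0 0 0 0 0 0.5" --pt "0 0 0 0 0 0 0.5" --pt "0 0 0 0 0 -4 0.5" --pt "0 0 0 0 0 -4 0.5"

```text
time: 23.3
ee_pos: [0.4984, -0.1908, 0.0939]
tcp_rot: [[-1.0, 0.001, -0.002], [0.001, 1.0, 0.001], [0.002, 0.001, -1.0]]
contact_force: [1.4, -0.0, 0.1]
finger_gap: 0.043
gripper_force: 0.0
```

>>> drive_tool --pt "0 0 0 0 0 -3 0.7" --pt "0 0 0 2 -3.5 0 0.7" --pt "0 0 0 2 -3.5 0 0.7" --pt "0 0 0 2 -3.5 0 0.7" --pt "0 0 0 2 -3.5 0 0.7" --pt "0 0 0 2.3 -3.3 0 0.7" --pt "0 0 0 0 0 0 0.7" --pt "0 0 0 0 0 0 0.7"

```text
time: 24.1
ee_pos: [0.3951, -0.3652, 0.124]
tcp_rot: [[-1.0, 0.004, 0.001], [0.004, 1.0, -0.001], [-0.001, -0.001, -1.0]]
contact_force: [0.1, 0.9, -0.3]
finger_gap: 0.0601
gripper_force: 0.0
```

```bash
python3 -c "
from h import *
o=tabs()[2];go([.3965,-.3631,.008],88.7)"
```

```text
tab px [280. 208.] [ 395.8 -363. ] [24.8 33.5] 179.1 
t24.15 psi 89.9 tilt 0.06 q7 125 at [ 0.3962 -0.3637  0.1239] gap 0.0596 F [ 0.5 -0.1  0.2]
  turn 0.022 rad, shift cm x -0.02 y 0.06 z 11.59
```

Slot for the fourth: (500,−100) → x −10.4, y +26.3.

>>> drive_tool --pt "0 0 0.02 0 0.1 3 0.7" --pt "0 0 0 0 0 3 0.7" --pt "0 0 0 0 0 3 0.7" --pt "0 0 0 0 0 1.7 0.7" --pt "0 0 0 0 0 0.8 0.7" --pt "0 0 0 0 0 0 0.1" --pt "0 0 0 0 0 0 0.1" --pt "0 0 0 0 0 0 0.1" --pt "0 0 0 0 0 0 0.1" --pt "0 0 0 0 0 0 0.1"

```text
time: 25.15
ee_pos: [0.3968, -0.3635, 0.0095]
tcp_rot: [[-1.0, 0.021, 0.002], [0.021, 1.0, -0.001], [-0.002, -0.001, -1.0]]
contact_force: [0.0, 0.4, 7.4]
finger_gap: 0.0242
gripper_force: 60.0
```

>>> drive_tool --pt "0 0 0 0 0 -2 0.1" --pt "0 0 0 0 0 -4 0.1" --pt "0 0 0 0 0 -4 0.1" --pt "0 0 -0.02 -1.5 3.7 0 0.1" --pt "0 0 0 -1.5 3.7 0 0.1" --pt "0 0 0 -1.5 3.7 0 0.1" --pt "0 0 0 -1.5 3.7 0 0.1" --pt "0 0 0 -1.5 3.7 0 0.1" --pt "0 0 0 -1.5 3.7 0 0.1" --pt "0 0 0 -1.4 3.8 0 0.1"

```text
time: 26.15
ee_pos: [0.5015, -0.1022, 0.1087]
tcp_rot: [[-1.0, 0.001, 0.001], [0.001, 1.0, -0.0], [-0.001, -0.0, -1.0]]
contact_force: [0.2, -0.2, -0.1]
finger_gap: 0.0246
gripper_force: 59.2
```

>>> drive_tool --pt "0 0 0 0 0 0 0.1" --pt "0 0 0 0 0 0 0.1"

```text
time: 26.35
ee_pos: [0.5012, -0.1023, 0.1085]
tcp_rot: [[-1.0, -0.002, 0.0], [-0.002, 1.0, 0.0], [-0.0, 0.0, -1.0]]
contact_force: [-1.4, -1.2, -0.2]
finger_gap: 0.0242
gripper_force: 59.2
```

```bash
python3 -c "
from h import *
go([.5,-.1,.013],90);tabs()"
```

```text
t26.35 psi 90.1 tilt 0.02 q7 97 at [ 0.5012 -0.1023  0.1085] gap 0.0242 F [-1.4 -1.2 -0.2]
  turn 0.002 rad, shift cm x 0.12 y 0.23 z 9.55
tab px [158. 286.] [ 558.1 -190.2] [25.8 29.1] 179.9 
tab px [277. 276.] [ 549.5 -101.9] [44.7 61.1] 0.1 
tab px [147. 208.] [ 498.  -191.2] [25.8 33.6] 179.2
```

>>> drive_tool --pt "0 0 0 0 0 3 0.1" --pt "0 0 0 0 0 3 0.1" --pt "0 0 0 0 0 2.4 0.1" --pt "0 0 0 0 0 1.1 0.1" --pt "0 0 0 0 0 0 0.1" --pt "0 0 0 0 0 0 0.5" --pt "0 0 0 0 0 0 0.5" --pt "0 0 0 0 0 0 0.5" --pt "0 0 0 0 0 -4 0.5" --pt "0 0 0 0 0 -4 0.5"

```text
time: 27.4
ee_pos: [0.5, -0.1033, 0.0938]
tcp_rot: [[-1.0, 0.001, -0.002], [0.001, 1.0, 0.0], [0.002, 0.0, -1.0]]
contact_force: [0.5, -0.9, -0.1]
finger_gap: 0.0423
gripper_force: 0.0
```

>>> drive_tool --pt "0 0 0 0 0 -4 1" --pt "0 0 0 0 0 -4 1" --pt "0 0 0 0 0 -4 1" --pt "0 0 0 0 -3 0 1" --pt "0 0 0 0 -2 0 1" --pt "0 0 0 0 0 0 1" --pt "0 0 0 0 0 0 1"

```text
time: 28.1
ee_pos: [0.5005, -0.1532, 0.2137]
tcp_rot: [[-1.0, 0.002, 0.0], [0.002, 1.0, 0.0], [-0.0, 0.0, -1.0]]
contact_force: [0.3, 1.0, -0.4]
finger_gap: 0.0852
gripper_force: 0.0
```

Run:
```python
from h import *
im,c,o=tabs(); cv2.imwrite("pics/w4.png",im)
h,s,v=hsv(im); b=(h>100)&(h<130)&(s>120)&(v>25)
for k in blobs(b,5000): print("tub",rect(c,k,.06),k.min(0),k.max(0))
go([.517,.164,.22],-9.7)
```

```text
tab px [325. 243.] [ 563.1 -103.6] [25.1 32.8] 179.9 
tab px [240. 241.] [ 560.7 -190.7] [25.5 32.7] 179.9 
tab px [326. 182.] [ 499.2 -104.7] [24.6 33.1] 1.5 
tab px [237. 181.] [ 498.1 -191.8] [24.6 32.8] 178.7 
tub (array([ 531.1, -147.1]), array([145.4, 202.1]), 89.9) [165 143] [403 298]
t28.15 psi 90.0 tilt 0.05 q7 103 at [ 0.5005 -0.1524  0.2134] gap 0.0853 F [-0.   0.6  0.5]
  turn 1.740 rad, shift cm x 31.47 y -3.70 z -0.66
```

View pics/w4.png

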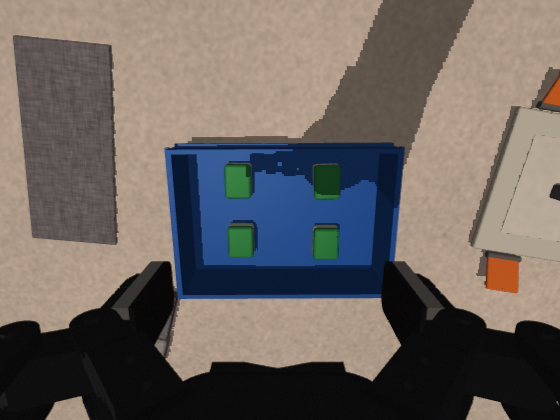

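All four tablets lie inside the tub, at (240,181), (326,182), (240,241) and (325,243). Rim corners are near (166,149), (403,149) and (178,297). Next is the lid.

>>> drive_tool --pt "0 0 0.145 0 0 0 1" --pt "0 0 0.145 0 0 0 1" --pt "0 0 0.145 0 0 0 1" --pt "0 0 0.145 0 0 0 1" --pt "0 0 0.145 0 0 0 1" --pt "0 0 0.145 0 0 0 1" --pt "0 0 0.145 0 0 0 1" --pt "0 0 0.145 0 0 0 1" --pt "0 0 0.145 0 0 0 1" --pt "0 0 0.145 0 0 0 1"

```text
time: 29.15
ee_pos: [0.5007, -0.1514, 0.2129]
tcp_rot: [[-0.116, 0.993, -0.001], [0.993, 0.116, 0.001], [0.001, -0.001, -1.0]]
contact_force: [-0.0, -0.1, -0.2]
finger_gap: 0.0855
gripper_force: 0.0
```

>>> drive_tool --pt "0 0 0.145 0 0 0 1" --pt "0 0 0.145 0 0 0 1" --pt "0 0 0 4 -0.6 0 1" --pt "0 0 0 4 -0.6 0 1" --pt "0 0 0 4 -0.6 0 1" --pt "0 0 0 4 -0.6 0 1" --pt "0 0 0 4 -0.6 0 1" --pt "0 0 0 4 -0.6 0 1" --pt "0 0 0 4 -0.1 0 1" --pt "0 0 0 3.5 0 0 1"

```text
time: 30.15
ee_pos: [0.5162, 0.1675, 0.2129]
tcp_rot: [[0.165, 0.986, -0.002], [0.986, -0.165, 0.001], [0.001, -0.002, -1.0]]
contact_force: [-0.1, 0.0, -0.4]
finger_gap: 0.0857
gripper_force: 0.0
```

>>> drive_tool --pt "0 0 0 0 0 0 1" --pt "0 0 0 0 0 0 1"

```text
time: 30.35
ee_pos: [0.5165, 0.1656, 0.2127]
tcp_rot: [[0.164, 0.986, -0.001], [0.986, -0.164, -0.0], [-0.0, -0.001, -1.0]]
contact_force: [-0.1, 0.1, 0.0]
finger_gap: 0.0852
gripper_force: 0.0
```

Run:
```python
from h import *
im,c=cam("wrist"); cv2.imwrite("pics/w5.png",im)
h,s,v=hsv(im); o=(h>4)&(h<17)&(s>180)&(v>60)
for k in blobs(o,100): print("clip",k.mean(0).round(),rect(c,k,.022))
go([.517,.164,.022],-9.7)
d=np.load("top0.npz")
```

```text
clip [370. 248.] (array([598.8,  83.1]), array([34.1, 37.2]), 80.3)
clip [186. 247.] (array([411.8, 114.8]), array([33.8, 38.7]), 178.5)
clip [381. 117.] (array([620.3, 211.3]), array([33.7, 34.1]), 80.1)
clip [177. 116.] (array([434.1, 242.8]), array([33.2, 33.9]), 170.5)
t30.40 psi -9.6 tilt 0.09 q7 -15 at [0.5166 0.1638 0.2129] gap 0.0858 F [ 0.9 -0.4  0.1]
  turn 0.001 rad, shift cm x 0.03 y 0.04 z 19.09
```

View pics/w5.png

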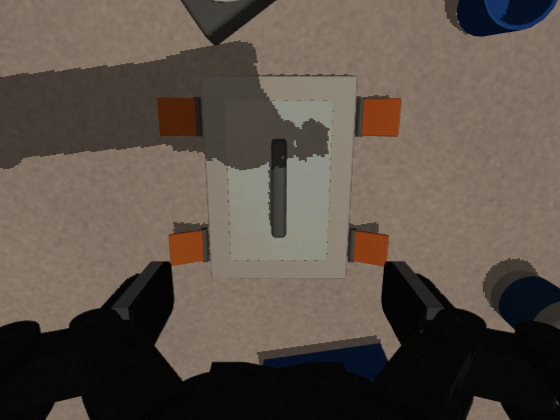

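Lid seen square in the wrist view: handle at (279,188), clips at (177,116), (381,117), (186,247) and (370,248).

>>> drive_tool --pt "0 0 0 -0.1 0 4 0.7" --pt "0 0 0 0 0 4 0.7" --pt "0 0 0 0 0 4 0.7" --pt "0 0 0 0 0 3.5 0.7" --pt "0 0 0 0 0 2.4 0.7" --pt "0 0 0 0 0 1 0.7" --pt "0 0 0 0 0 0 0.7" --pt "0 0 0 0 0 0 0.7"

```text
time: 31.2
ee_pos: [0.5181, 0.1617, 0.0252]
tcp_rot: [[0.17, 0.985, 0.001], [0.985, -0.17, 0.0], [0.0, 0.001, -1.0]]
contact_force: [-1.4, -0.1, 0.8]
finger_gap: 0.0602
gripper_force: 0.0
```

>>> drive_tool --pt "0 0 0 0 0 0 0.3" --pt "0 0 0 0 0 0 0" --pt "0 0 0 0 0 0 0" --pt "0 0 0 0 0 0 0" --pt "0 0 0 0 0 0 0" --pt "0 0 0 0 0 0 0"

```text
time: 31.8
ee_pos: [0.5178, 0.1627, 0.0253]
tcp_rot: [[0.169, 0.986, 0.001], [0.986, -0.169, 0.001], [0.001, 0.001, -1.0]]
contact_force: [-1.3, 0.2, 5.4]
finger_gap: 0.0128
gripper_force: 59.5
```

>>> drive_tool --pt "0 0 0 0 0 -1 0" --pt "0 0 0 0 0 -2 0" --pt "0 0 0 0 0 -3 0" --pt "0 0 0 0 0 -3 0" --pt "0 0 0 0 0 -3 0" --pt "0 0 0 0 0 -2 0" --pt "0 0 0 0 0 0 0" --pt "0 0 0 0 0 0 0"

```text
time: 32.6
ee_pos: [0.5166, 0.1624, 0.1641]
tcp_rot: [[0.169, 0.986, -0.001], [0.986, -0.169, 0.0], [-0.0, -0.001, -1.0]]
contact_force: [0.7, -0.2, -6.0]
finger_gap: 0.0124
gripper_force: 59.0
```

Run:
```python
from h import *
go([.533,-.146,.15],0.2)
im,c=cam("wrist"); cv2.imwrite("pics/w6.png",im)
s=readout.get_state(); zo=s["ee_pos"][2]-.014
h,s,v=hsv(im); o=(h>4)&(h<17)&(s>180)&(v>60)
for k in blobs(o,100): print("clip",k.mean(0).round(),rect(c,k,zo+.014))
```

```text
t32.60 psi -9.7 tilt 0.04 q7 -12 at [0.5166 0.1624 0.1641] gap 0.0124 F [ 0.7 -0.2 -6. ]
  turn -0.173 rad, shift cm x -30.84 y 1.53 z 1.41
clip [510. 115.] (array([618.9, 210.8]), array([34.1, 37.9]), 170.3)
clip [ 45. 116.] (array([434.6, 242.5]), array([34.1, 38.1]), 170.3)
```

Run:
```python
from h import *
_,c=cam("wrist"); s=readout.get_state(); K,R,t=c
Rt,p=s["tcp_rot"],s["ee_pos"]
Rc=R@Rt; oc=Rt.T@(-R.T@t-p)   # camera in tool frame
T=np.array([[-1,0,0],[0,1,0],[0,0,-1.]]); P=np.array([.5005,-.1528,.2135])
R4=Rc@T.T; t4=-R4@(P+T@oc); c4=(K,R4,t4)
im=cv2.imread("pics/w4.png"); h,sa,v=hsv(im); b=(h>100)&(h<130)&(sa>120)&(v>25)
for r in range(155,255,15):
    x=np.where(b[r,120:450])[0]+120; w=ray(c4,[[x[0]-.5,r],[x[-1]+.5,r]],.06)*1000
    print(r,x[0],x[-1],w.round(1).tolist(), w[:,1].mean().round(1))
for q in (200,240,280,320,360):
    y=np.where(b[:310,q])[0]; w=ray(c4,[[q,y[-1]+.5],[q,y[0]-.5]],.06)*1000; print(q,y[0],y[-1],w.round(1).tolist(), v[y[0]:y[0]+12,q].tolist())
d=np.load("top0.npz"); im=d["im"]; c=(d["K"],d["R"],d["t"]); h,sa,v=hsv(im)
for q in (320,345,370): print("top col",q,v[195:210,q].tolist(),v[248:262,q].tolist())
for r in (210,230,245): print("top row",r,v[r,300:314].tolist(),v[r,376:390].tolist())
print(ray(c,[[305.5,228],[384.5,228],[345,200.5],[345,256]],.06))
```

```text
155 165 403 [[468.6, -248.8], [468.7, -46.1]] -147.4
170 167 401 [[481.4, -248.2], [481.5, -46.6]] -147.4
185 168 400 [[494.5, -248.4], [494.6, -46.2]] -147.3
200 169 398 [[507.9, -248.6], [508.0, -46.7]] -147.7
215 171 397 [[521.6, -248.0], [521.8, -46.4]] -147.2
230 172 396 [[535.7, -248.2], [535.8, -46.0]] -147.1
245 173 394 [[550.0, -248.5], [550.2, -46.6]] -147.5
200 144 298 [[604.3, -226.7], [459.0, -218.2]] [148, 153, 82, 58, 52, 100, 150, 153, 153, 154, 153, 154]
240 144 298 [[604.4, -188.7], [459.0, -184.5]] [149, 82, 72, 53, 52, 124, 152, 154, 154, 154, 153, 154]
280 143 297 [[603.3, -150.7], [458.2, -150.9]] [99, 147, 82, 71, 54, 52, 122, 149, 82, 71, 71, 72]
320 143 297 [[603.4, -112.7], [458.2, -117.3]] [67, 71, 72, 67, 54, 52, 70, 71, 70, 70, 70, 70]
360 143 297 [[603.4, -74.7], [458.2, -83.6]] [66, 70, 70, 62, 53, 56, 69, 71, 70, 71, 70, 71]
top col 320 [147, 146, 148, 146, 135, 136, 127, 92, 67, 98, 135, 139, 139, 137, 139] [140, 138, 134, 114, 112, 134, 133, 144, 147, 150, 150, 150, 149, 148]
top col 345 [142, 141, 144, 146, 142, 130, 134, 107, 67, 96, 137, 142, 141, 141, 140] [139, 140, 140, 129, 103, 127, 107, 102, 145, 148, 147, 146, 146, 150]
top col 370 [143, 141, 142, 148, 148, 130, 138, 125, 64, 65, 100, 137, 140, 141, 140] [140, 139, 138, 130, 107, 118, 121, 122, 140, 144, 144, 143, 144, 143]
top row 210 [144, 143, 142, 95, 81, 82, 77, 119, 136, 139, 142, 138, 136, 138] [81, 68, 65, 45, 46, 54, 97, 135, 129, 141, 144, 145, 147, 145]
top row 230 [147, 144, 138, 91, 81, 84, 79, 135, 139, 138, 137, 139, 137, 139] [84, 71, 63, 44, 45, 56, 99, 135, 129, 139, 143, 143, 143, 144]
top row 245 [146, 147, 142, 94, 84, 79, 88, 112, 136, 137, 138, 137, 137, 139] [71, 68, 63, 48, 45, 54, 97, 135, 130, 140, 144, 143, 147, 145]
[[ 0.5290059  -0.04096282]
 [ 0.5322933  -0.24800905]
 [ 0.60313363 -0.14406281]
 [ 0.45735441 -0.1453988 ]]
```

>>> drive_tool --pt "0 0 -0.088 0 0 0 0" --pt "0 0 -0.088 0 0 0 0" --pt "0 0 0 -3.1 0.3 0 0" --pt "0 0 0 -3.1 0.3 0 0" --pt "0 0 0 -3.1 0.3 0 0" --pt "0 0 0 -3.1 0.3 0 0" --pt "0 0 0 -3.1 0.3 0 0" --pt "0 0 0 -3.1 0 0 0" --pt "0 0 0 -3.1 0 0 0" --pt "0 0 0 -3.1 0 0 0"

```text
time: 33.7
ee_pos: [0.5327, -0.0868, 0.1626]
tcp_rot: [[-0.006, 1.0, -0.003], [1.0, 0.006, 0.0], [0.0, -0.003, -1.0]]
contact_force: [0.2, 1.0, -4.4]
finger_gap: 0.0126
gripper_force: 59.1
```

>>> drive_tool --pt "0 0 0 -3 0 0 0" --pt "0 0 0 -2 0 0 0" --pt "0 0 0 -1 0 0 0" --pt "0 0 0 0 0 0 0" --pt "0 0 0 0 0 0 0" --pt "0 0 0 0 0 0 0"

```text
time: 34.3
ee_pos: [0.5342, -0.1435, 0.1638]
tcp_rot: [[-0.009, 1.0, -0.001], [1.0, 0.009, 0.001], [0.001, -0.001, -1.0]]
contact_force: [-0.1, -0.5, -4.1]
finger_gap: 0.0128
gripper_force: 59.0
```

Run:
```python
from h import *
go([.5335,-.1462,.082],0.4)
im,c=cam("wrist")
zo=readout.get_state()["ee_pos"][2]-.014
h,s,v=hsv(im); o=(h>4)&(h<17)&(s>180)&(v>60)
for k in blobs(o,100): print("clip",k.mean(0).round(),rect(c,k,zo+.014))
```

```text
t34.30 psi 0.5 tilt 0.11 q7 27 at [ 0.5342 -0.1435  0.1638] gap 0.0128 F [-0.1 -0.5 -4.1]
  turn 0.002 rad, shift cm x -0.27 y -0.08 z 8.18
clip [ 45. 116.] (array([439.8, -79.2]), array([33.5, 37.9]), 0.5)
clip [510. 115.] (array([625.8, -77.5]), array([33.9, 37.6]), 0.5)
```

>>> drive_tool --pt "0 0 0 -0.3 -0.1 0 0" --pt "0 0 0 0 0 2.5 0" --pt "0 0 0 0 0 2.5 0" --pt "0 0 0 0 0 2 0" --pt "0 0 0 0 0 0.8 0" --pt "0 0 0 0 0 0.3 0" --pt "0 0 0 0 0 0 0"

```text
time: 35.05
ee_pos: [0.5338, -0.1487, 0.0836]
tcp_rot: [[-0.006, 1.0, 0.001], [1.0, 0.006, -0.0], [-0.0, 0.001, -1.0]]
contact_force: [0.4, -0.1, -3.2]
finger_gap: 0.0126
gripper_force: 59.0
```

>>> drive_tool --pt "0 0 0 0 0 0.1 0" --pt "0 0 0 0 0 0.1 0" --pt "0 0 0 0 0 0.1 0" --pt "0 0 0 0 0 0 0"

```text
time: 35.45
ee_pos: [0.5335, -0.1486, 0.0806]
tcp_rot: [[-0.006, 1.0, 0.0], [1.0, 0.006, -0.0], [-0.0, 0.0, -1.0]]
contact_force: [-0.9, 0.2, -4.5]
finger_gap: 0.0127
gripper_force: 59.0
```

```bash
python3 -c "
from h import *
go([.5335,-.1462,.075],0.4)
print(readout.get_state()['wrist_torque'])
im,c=cam('side'); x,y=proj(c,[.533,-.146,.065])[0].astype(int); print(x,y)
cv2.imwrite('pics/s1.png',cv2.resize(im[y-75:y+75,x-80:x+80],None,fx=4,fy=4,interpolation=cv2.INTER_CUBIC))"
```

```text
t35.45 psi 0.3 tilt 0.03 q7 31 at [ 0.5335 -0.1486  0.0806] gap 0.0127 F [-0.9  0.2 -4.5]
  turn -0.001 rad, shift cm x 0.24 y 0.00 z 0.56
[ 0.00206179 -0.01452305 -0.01936945]
257 238
```

View pics/s1.png

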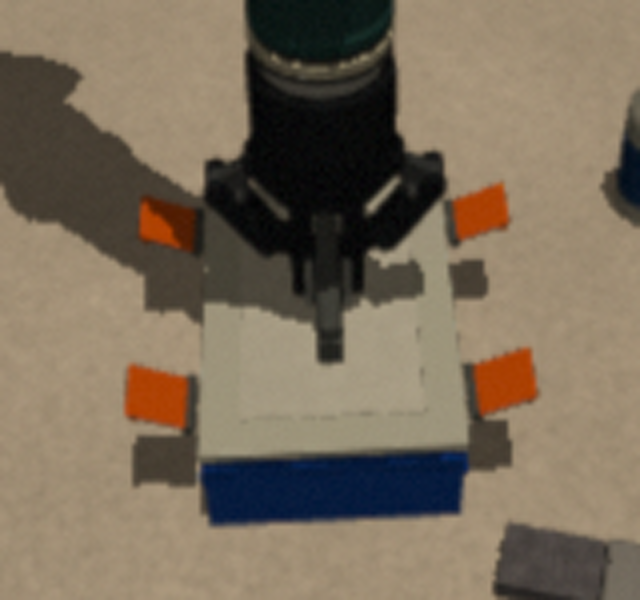

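Side view: the lid is right over the tub, its front edge in line with the tub's blue front at (205–468, 458). I shift it 2 mm and lower.

>>> drive_tool --pt "0 0 0 0.2 0 0 0" --pt "0 0 0 0 0 0.1 0" --pt "0 0 0 0 0 0.1 0" --pt "0 0 0 0 0 0.1 0" --pt "0 0 0 0 0 0.1 0" --pt "0 0 0 0 0 0.1 0" --pt "0 0 0 0 0 0 0"

```text
time: 36.2
ee_pos: [0.5333, -0.1466, 0.0773]
tcp_rot: [[-0.006, 1.0, 0.0], [1.0, 0.006, 0.001], [0.001, 0.0, -1.0]]
contact_force: [-4.3, 2.4, 14.3]
finger_gap: 0.0128
gripper_force: 61.6
```

Expected seated height is 0.060+0.0173=0.0773, so it is seated. Release and look.

>>> drive_tool --pt "0 0 0 0 0 -0.1 0" --pt "0 0 0 0 0 0 0.5" --pt "0 0 0 0 0 0 0.6" --pt "0 0 0 0 0 0 0.6" --pt "0 0 0 0 0 0 0.6" --pt "0 0 0 0 0 -2 0.6" --pt "0 0 0 0 0 -4 0.6" --pt "0 0 0 0 0 -4 0.6" --pt "0 0 0 0 0 -4 0.3" --pt "0 0 0 0 0 -4 0"

```text
time: 37.2
ee_pos: [0.533, -0.1466, 0.2577]
tcp_rot: [[-0.006, 1.0, -0.0], [1.0, 0.006, -0.0], [-0.0, -0.0, -1.0]]
contact_force: [0.5, 0.3, -1.3]
finger_gap: 0.0227
gripper_force: 0.0
```

>>> drive_tool --pt "0 0 0 0 0 0 0" --pt "0 0 0 0 0 0 0"

```text
time: 37.4
ee_pos: [0.5338, -0.1466, 0.2571]
tcp_rot: [[-0.006, 1.0, 0.002], [1.0, 0.006, -0.0], [-0.0, 0.002, -1.0]]
contact_force: [0.1, -0.1, -0.9]
finger_gap: -0.0002
gripper_force: 0.0
```

Run:
```python
from h import *
im,c=cam("wrist"); cv2.imwrite("pics/w7.png",im)
h,s,v=hsv(im); o=(h>4)&(h<17)&(s>180)&(v>60)
for k in blobs(o,100): print("clip",k.mean(0).round(),rect(c,k,.074))
go([.4348,-.081,.10],0.4)
```

```text
clip [182. 248.] (array([ 438.6, -212.3]), array([33.9, 37.5]), 90.3)
clip [371. 248.] (array([ 627.5, -210.9]), array([33.7, 38. ]), 171.8)
clip [172. 114.] (array([437.9, -82.2]), array([33.1, 34.1]), 0.3)
clip [381. 113.] (array([626.8, -80.7]), array([33.7, 34.1]), 90.4)
t37.45 psi 0.4 tilt 0.05 q7 24 at [ 0.5328 -0.1463  0.2558] gap 0.0001 F [-0.5  0.3 -1.1]
  turn -0.001 rad, shift cm x 6.60 y -9.76 z 15.58
```

View pics/w7.png

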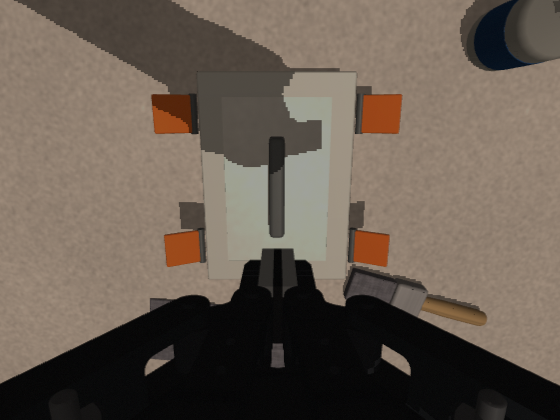

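Lid fully covers the tub; its four clips are open and symmetric at (172,114), (381,113), (182,248) and (371,248). Pressing clip1 with shut fingers.

>>> drive_tool --pt "0 0 0 2.2 -3.4 0 0" --pt "0 0 0 2.1 -3.4 0 0" --pt "0 0 0 2.1 -3.4 0 0" --pt "0 0 0 0 0 4 0" --pt "0 0 0 0 0 4 0" --pt "0 0 0 0 0 4 0" --pt "0 0 0 0 0 3 0" --pt "0 0 0 0 0 0 0" --pt "0 0 0 0 0 0 0"

```text
time: 38.35
ee_pos: [0.4297, -0.0834, 0.1055]
tcp_rot: [[-0.006, 1.0, -0.004], [1.0, 0.006, 0.0], [0.0, -0.004, -1.0]]
contact_force: [-0.6, -0.4, -0.0]
finger_gap: -0.0004
gripper_force: 0.0
```

```bash
python3 -c "
from h import *
go([.431,-.082,.048],0.4)"
```

```text
t38.35 psi 0.3 tilt 0.21 q7 27 at [ 0.4297 -0.0834  0.1055] gap -0.0004 F [-0.6 -0.4 -0. ]
  turn -0.001 rad, shift cm x 0.14 y 0.13 z 5.75
```

>>> drive_tool --pt "0 0 0 0.1 0.1 1.5 0" --pt "0 0 0 0 0 0.8 0" --pt "0 0 0 0 0 0.8 0" --pt "0 0 0 0 0 0.8 0" --pt "0 0 0 0 0 0.8 0" --pt "0 0 0 0 0 0.7 0" --pt "0 0 0 0 0 0.5 0" --pt "0 0 0 0 0 0 0"

```text
time: 39.15
ee_pos: [0.4316, -0.0822, 0.0466]
tcp_rot: [[-0.006, 1.0, -0.001], [1.0, 0.006, 0.0], [0.0, -0.001, -1.0]]
contact_force: [-0.0, -0.4, -0.3]
finger_gap: 0.0001
gripper_force: 0.0
```

>>> drive_tool --pt "0 0 0 0 0 -2 0" --pt "0 0 0 0 0 -4 0" --pt "0 0 0 0 0 -4 0" --pt "0 0 0 0 0 0 0"

```text
time: 39.55
ee_pos: [0.4348, -0.0828, 0.1511]
tcp_rot: [[-0.006, 1.0, 0.009], [1.0, 0.006, -0.001], [-0.001, 0.009, -1.0]]
contact_force: [0.2, 0.0, -1.2]
finger_gap: 0.0002
gripper_force: 0.0
```

```bash
cat >> h.py <<'E'
def clips(n="top",z=.074):
    im,c=cam(n); h,s,v=hsv(im); o=(h>4)&(h<17)&(s>180)&(v>50)
    for k in blobs(o,15): print(n,"clip px",k.mean(0).round(),ray(c,[k.mean(0)],z).round(3),"area",cv2.contourArea(k))
    return im,c
E
python3 -c "
from h import *
clips('top');clips('side'); clips('wrist')
go([.634,-.211,.15],0.4)"
```

```text
top clip px [370. 264.] [[ 0.44 -0.21]] area 126.5
top clip px [370. 191.] [[ 0.627 -0.208]] area 118.5
top clip px [320. 191.] [[ 0.626 -0.079]] area 110.0
side clip px [216. 262.] [[ 0.441 -0.215]] area 162.5
side clip px [302. 258.] [[ 0.628 -0.214]] area 154.5
side clip px [296. 216.] [[ 0.628 -0.085]] area 107.0
side clip px [416. 129.] [[1.045 0.283]] area 66.5
side clip px [384. 125.] [[0.95  0.314]] area 32.5
wrist clip px [539. 370.] [[ 0.627 -0.199]] area 477.5
wrist clip px [552. 217.] [[ 0.612 -0.08 ]] area 644.0
wrist clip px [307. 199.] [[ 0.451 -0.069]] area 54.0
t39.70 psi 0.4 tilt 0.02 q7 25 at [ 0.4317 -0.0819  0.1473] gap -0.0001 F [-0.3 -0.1 -0.3]
  turn -0.000 rad, shift cm x -13.05 y 20.14 z -0.27
```

Clip1 snapped. Next is clip3, diagonally across.

>>> drive_tool --pt "0 0 0 -2.2 3.4 0 0" --pt "0 0 0 -2.2 3.4 0 0" --pt "0 0 0 -2.2 3.4 0 0" --pt "0 0 0 -2.1 3.4 0 0" --pt "0 0 0 -2.1 3.4 0 0" --pt "0 0 0 -2.1 3.3 0 0" --pt "0 0 0 0 0 0 0" --pt "0 0 0 0 0 4 0" --pt "0 0 0 0 0 0 0" --pt "0 0 0 0 0 0 0"

```text
time: 40.7
ee_pos: [0.6334, -0.209, 0.1053]
tcp_rot: [[-0.006, 1.0, -0.005], [1.0, 0.006, 0.002], [0.002, -0.005, -1.0]]
contact_force: [-0.6, -0.7, 0.5]
finger_gap: -0.0
gripper_force: 0.0
```

```bash
python3 -c "
from h import *
go([.6345,-.211,.048],0.4)"
```

```text
t40.70 psi 0.3 tilt 0.33 q7 32 at [ 0.6334 -0.209   0.1053] gap -0.0000 F [-0.6 -0.7  0.5]
  turn -0.001 rad, shift cm x -0.20 y 0.11 z 5.73
```

>>> drive_tool --pt "0 0 0 -0.1 0.1 1.5 0" --pt "0 0 0 0 0 0.8 0" --pt "0 0 0 0 0 0.8 0" --pt "0 0 0 0 0 0.8 0" --pt "0 0 0 0 0 0.8 0" --pt "0 0 0 0 0 0.7 0" --pt "0 0 0 0 0 0.5 0" --pt "0 0 0 0 0 0 0"

```text
time: 41.5
ee_pos: [0.6355, -0.2106, 0.047]
tcp_rot: [[-0.006, 1.0, -0.003], [1.0, 0.006, 0.001], [0.001, -0.003, -1.0]]
contact_force: [-0.0, 0.0, -0.7]
finger_gap: 0.0002
gripper_force: 0.0
```

>>> drive_tool --pt "0 0 0 0 0 -2 0" --pt "0 0 0 0 0 -4 0" --pt "0 0 0 0 0 -4 0" --pt "0 0 0 0 0 0 0"

```text
time: 41.9
ee_pos: [0.6405, -0.2132, 0.1544]
tcp_rot: [[-0.005, 1.0, 0.011], [1.0, 0.005, -0.004], [-0.004, 0.011, -1.0]]
contact_force: [0.8, -0.7, 0.4]
finger_gap: 0.0002
gripper_force: 0.0
```

```bash
python3 -c "
from h import *
clips('top');clips('side')
go([.432,-.212,.15],0.4)"
```

```text
top clip px [321. 191.] [[ 0.626 -0.079]] area 117.5
side clip px [216. 262.] [[ 0.441 -0.215]] area 162.5
side clip px [419. 125.] [[1.063 0.306]] area 519.0
t42.00 psi 0.3 tilt 0.14 q7 31 at [ 0.6373 -0.2112  0.1497] gap -0.0003 F [-0.5 -0.5 -0.6]
  turn -0.001 rad, shift cm x 0.06 y -20.53 z -0.03
```

>>> drive_tool --pt "0 0 0 0 -3.4 0 0" --pt "0 0 0 0 -3.4 0 0" --pt "0 0 0 0 -3.4 0 0" --pt "0 0 0 0 -3.4 0 0" --pt "0 0 0 0 -3.4 0 0" --pt "0 0 0 0 -3.4 0 0" --pt "0 0 0 0 0 0 0" --pt "0 0 0 0 0 4 0" --pt "0 0 0 0 0 0 0" --pt "0 0 0 0 0 0 0"

```text
time: 43.0
ee_pos: [0.4321, -0.2118, 0.1075]
tcp_rot: [[-0.006, 1.0, -0.003], [1.0, 0.006, 0.001], [0.001, -0.003, -1.0]]
contact_force: [-0.1, -0.9, -0.3]
finger_gap: -0.0005
gripper_force: 0.0
```

```bash
python3 -c "
from h import *
go([.432,-.212,.048],0.4)"
```

```text
t43.00 psi 0.4 tilt 0.19 q7 42 at [ 0.4321 -0.2118  0.1075] gap -0.0005 F [-0.1 -0.9 -0.3]
  turn -0.001 rad, shift cm x -0.02 y -0.01 z 5.95
```

Press clip2, then go to above clip4 (x +13, y +20.2).

>>> drive_tool --pt "0 0 0 0 0 1.5 0" --pt "0 0 0 0 0 0.8 0" --pt "0 0 0 0 0 0.8 0" --pt "0 0 0 0 0 0.8 0" --pt "0 0 0 0 0 0.8 0" --pt "0 0 0 0 0 0.7 0" --pt "0 0 0 0 0 0.5 0" --pt "0 0 0 0 0 0 0"

```text
time: 43.8
ee_pos: [0.4324, -0.212, 0.0486]
tcp_rot: [[-0.006, 1.0, -0.001], [1.0, 0.006, 0.001], [0.001, -0.001, -1.0]]
contact_force: [-0.4, -0.3, 0.6]
finger_gap: -0.0001
gripper_force: 0.0
```

>>> drive_tool --pt "0 0 0 0 0 -2 0" --pt "0 0 0 0 0 -4 0" --pt "0 0 0 0 0 -4 0" --pt "0 0 0 0 0 0 0"

```text
time: 44.2
ee_pos: [0.4355, -0.2138, 0.1535]
tcp_rot: [[-0.006, 1.0, 0.009], [1.0, 0.006, -0.003], [-0.003, 0.009, -1.0]]
contact_force: [0.4, -0.4, 0.4]
finger_gap: -0.0001
gripper_force: 0.0
```

```bash
python3 -c "
from h import *
clips('top');clips('side')
go([.634,-.081,.15],0.4)"
```

```text
top clip px [320. 191.] [[ 0.626 -0.079]] area 110.0
side clip px [296. 216.] [[ 0.628 -0.085]] area 107.0
side clip px [418. 125.] [[1.06  0.306]] area 576.5
t44.30 psi 0.4 tilt 0.15 q7 40 at [ 0.4334 -0.2122  0.1503] gap -0.0002 F [-0.6 -0.1 -0.4]
  turn -0.001 rad, shift cm x 12.98 y 20.15 z 0.03
```

>>> drive_tool --pt "0 0 0 2.2 3.4 0 0" --pt "0 0 0 2.2 3.4 0 0" --pt "0 0 0 2.2 3.4 0 0" --pt "0 0 0 2.2 3.4 0 0" --pt "0 0 0 2.1 3.3 0 0" --pt "0 0 0 2.1 3.3 0 0" --pt "0 0 0 0 0 0 0" --pt "0 0 0 0 0 4 0" --pt "0 0 0 0 0 0 0" --pt "0 0 0 0 0 0 0"

```text
time: 45.3
ee_pos: [0.6317, -0.0814, 0.1077]
tcp_rot: [[-0.005, 1.0, -0.005], [1.0, 0.005, 0.0], [0.0, -0.005, -1.0]]
contact_force: [0.9, -0.0, 0.9]
finger_gap: 0.0002
gripper_force: 0.0
```

```bash
python3 -c "
from h import *
go([.634,-.081,.048],0.4)"
```

```text
t45.30 psi 0.3 tilt 0.28 q7 23 at [ 0.6317 -0.0814  0.1077] gap 0.0002 F [ 0.9 -0.   0.9]
  turn -0.002 rad, shift cm x 0.04 y 0.23 z 5.97
```

Press clip4, then rise well clear and move to the side so the cameras can see.

>>> drive_tool --pt "0 0 0 0 0.2 1.5 0" --pt "0 0 0 0 0 0.8 0" --pt "0 0 0 0 0 0.8 0" --pt "0 0 0 0 0 0.8 0" --pt "0 0 0 0 0 0.8 0" --pt "0 0 0 0 0 0.7 0" --pt "0 0 0 0 0 0.6 0" --pt "0 0 0 0 0 0 0"

```text
time: 46.1
ee_pos: [0.6345, -0.0807, 0.0479]
tcp_rot: [[-0.006, 1.0, -0.003], [1.0, 0.006, 0.001], [0.001, -0.003, -1.0]]
contact_force: [-0.5, 0.5, 0.5]
finger_gap: -0.0001
gripper_force: 0.0
```

>>> drive_tool --pt "0 0 0 0 0 -2 0" --pt "0 0 0 0 0 -4 0" --pt "0 0 0 0 0 -4 0" --pt "0 0 0 0 0 -4 0" --pt "0 0 0 0 0 -4 0" --pt "0 0 0 2 0 0 0" --pt "0 0 0 3 0 0 0" --pt "0 0 0 3 -1 0 0" --pt "0 0 0 3 -1 0 0" --pt "0 0 0 3 -1 0 0"

```text
time: 47.1
ee_pos: [0.6042, 0.0599, 0.2293]
tcp_rot: [[-0.006, 1.0, -0.001], [1.0, 0.006, 0.0], [0.0, -0.001, -1.0]]
contact_force: [0.5, 0.4, 0.3]
finger_gap: -0.0002
gripper_force: 0.0
```

>>> drive_tool --pt "0 0 0 3 -1 0 0" --pt "0 0 0 3 -1 0 0" --pt "0 0 0 3 -1 0 0" --pt "0 0 0 3 -1 0 0" --pt "0 0 0 3 0 0 0" --pt "0 0 0 3 0 0 0" --pt "0 0 0 0 0 0 0" --pt "0 0 0 0 0 0 0"

```text
time: 47.9
ee_pos: [0.5634, 0.2391, 0.2291]
tcp_rot: [[-0.008, 1.0, -0.001], [1.0, 0.008, -0.001], [-0.001, -0.001, -1.0]]
contact_force: [0.5, 0.3, 0.2]
finger_gap: 0.0001
gripper_force: 0.0
```

```bash
python3 -c "
from h import *
clips('top'); im,c=clips('side')
cv2.imwrite('pics/s2.png',cv2.resize(im[90:380,150:410],None,fx=2,fy=2))
im,c=cam('top'); cv2.imwrite('pics/t2.png',cv2.resize(im[110:310,110:460],None,fx=2,fy=2))"
```

```text
(no output)
```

View pics/s2.png

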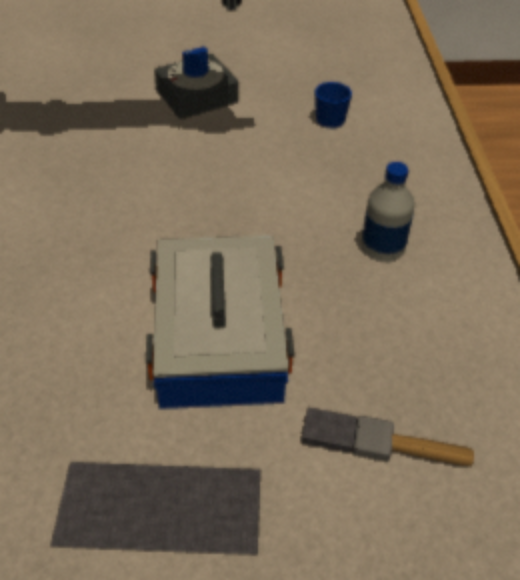

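View pics/t2.png

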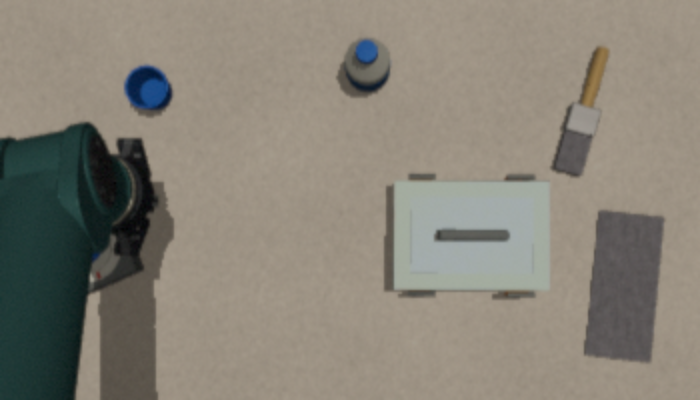

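Both views show the lid square on the tub with all four clips hanging shut at (153,275), (280,270), (150,360) and (290,350) in the side crop. The mat is empty and the bystanders have not moved. Handing in.

```bash
python3 -c "
from rig import close_job
print(close_job())"
```

```text
the job is handed in; nothing more can be done
None
```

The job is handed in: all four tablets are in the tub, the lid is on square with its clips snapped shut in the order 1, 3, 2, 4, the knob is back at zero, and the bottle, cup and brush were left where they stood.

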